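# Find the full pin tin by its weight at the stationery stall

## Robot

A 6-joint arm with a two-finger parallel gripper is mounted at the origin on the work surface. World frame = base frame: x ahead of the robot, y to its left, z up, the work surface at z = 0. Lengths are in m, angles in degrees, forces in N, time in s.
With the tool pointing down it reaches from about 0.35 to 0.875 m from the base axis. Payload 4.2 kg.
Tool frame: the origin (TCP) lies midway between the tips of the shut fingers; the grasp point (between the pads) lies 19 mm behind it (r.pinch_z is the distance from the TCP to the grasp point, in m); z points along the fingers, y is the line along which they close (so a half turn about z gives the same grasp; the last joint's range is limited). The gripper opens to 87 mm and grips with 3 to 60 N. Pads are 19 mm wide; open, the fingers measure 117 mm over their backs; the gripper's body (75 mm by 190 mm) begins 51 mm behind the grasp point.
Start: joints at [-52.105, 22.042, 0.453, 0, -68.411, -14.817], TCP at [0.245, -0.575, 0.202] pointing down, gripper open.
Joint ranges: [-179.83, 179.83], [-69.29, 118.12], [-61.27, 80.66], [-181.25, 117.63], [-171.15, -9.14], [-177.46, 177.46]. Speed limits (degrees/s): [159.86, 159.86, 180, 180, 180, 180].

## Interface

Orientations are given as a 3x3 rotation matrix whose columns are the frame's x, y, z axes.
In Python, from station import r, imaging, models gives the robot as it stands. The module is installed in compiled form; this text tells all that it offers.
- The arm moves only by the tool apply_moves, never from a script. Its argument "moves" is a list of rows, each a list of 2 entries, a list of its own where there are three numbers: the shift along the tool's x, y, z in m, then the turn about the tool's z in degrees. A call has 1 to 5 rows; each row shifts and turns the commanded pose from where the row before left it, along the tool's axes as they then stand; what a row does not reach is not made up. A row lasts 1/12 s, in which the tool goes at most 41.7 mm and 7.16 degrees, less where a joint would pass 70% of its speed; a pose out of reach is approached as far as the arm can. A call is refused whole if a number of a shift passes 0.0417 or a number of a turn 7.16, either way. A call with a gripper value outside its range is refused whole. "hand" is the finger opening in m, from 0 to 0.087, set as the call begins (left out, the last holds). The fingers move at their own pace and stop on an object; the grip force is fixed at half the most. Time passes only in rows, so rows that do not move let the fingers close. It gives the time, the measured TCP pose, the force, the opening and the grip force at its end, in the units of the state.
- r.sense(): the state, without advancing time (a new reading comes with each control period).
- imaging.capture(name): name is "scene" or "top" or "wrist"; returns a dict with "frame" (400x640x3 uint8, blue, green, red), "intrinsics" (3x3 intrinsics, pixels), "eye" and "orientation" of the camera in the world. Camera axes: x right, y down, z forward; pixel columns grow to the right and rows downward; lengths in m; the calibration is good to about 2 mm. A picture is of the moment at which its call begins. There is no depth.
- r.finish_job(): hands the job in; it is judged then, once.
Trained networks look in a picture, given as the dict that the camera call returned (one of the last four; its "shot" number tells which), for a name from the list of things; names that differ only in an ending like _2 or _b are one class to them, and where a whole thing is asked for, a point or a joint stands for the part that bears it (a point fixed in the world has none). Each returns a list of dicts, best first, with "confidence" (0 to 1); they miss things now and then, are a little off and sometimes report something else, mostly with a low value. They report only what shows in the picture. A call takes as long as a camera call.
- models.cut_out(picture, target): "region" (400x640 bool, what is visible of it) and "extent" ([left, top, width, height] as shares, 0 to 1, of the picture: columns of its width, rows of its height, round what is visible of it).
- models.place_of(picture, target): "at" ([column, row] as shares, 0 to 1, of the picture: columns of its width, rows of its height: a listed point, or the origin of a listed thing).
The state is a dict: "time_s": time; "joints": joint angles; "joint_velocities": joint speeds; "effort": joint torques, N m; "tcp_pos": TCP position; "ee_rot": TCP orientation; "wrist_force": force on the tool from outside, world axes, zero at the start; "moment": the same for the moment, N m; "gripper_width": opening from 0.0 (shut) to 1.0 (fully open); "gripper_force": force on a finger pad.
Only numpy, scipy, OpenCV 4.12 (cv2) and the standard library are available. Lean on these libraries where they do the work, as an engineer would, in place of code of your own. Each camera call takes 0.05 s, during which the arm holds its last target. There are 200 camera calls.

## Task

One of the three identical closed tins on the cork mat is full of steel pins and clearly the heaviest; the other two are nearly empty. Lift the tins one at a time, from the robot's left to the robot's right, a few centimetres off the mat to feel their weight, standing each back upright on the mat before lifting the next. Finish while holding the heaviest tin upright in the gripper, still, about 15 cm above the mat, with the other two left standing on the mat and the things around it undisturbed.

Things in the scene. Friction and masses are not known exactly. Their poses are not given: they have to be found in the camera images.
- mat: Flat cork counter mat, 150 mm (its x) by 420 mm (its y), 10 mm thick, fixed to the counter; its pose varies. The tins stand on it in a row along its y, about 140 mm apart. Origin: centre of its underside, on the counter; +y is roughly the robot's left, its yaw within 0.3 rad.
- tin_left: The tin at the robot's left (+y) end of three look-alike closed round tins, tinplate with a plain paper band, 56 mm in diameter (57 over the lid), 75 mm tall. Which one is full changes every time: the full one weighs 0.5 to 0.6 kg, the other two 0.13 to 0.2 kg each; contents hidden. Origin: centre of its underside; z up through the lid.
- tin_middle: The middle of three look-alike closed round tins, tinplate with a plain paper band, 56 mm in diameter (57 over the lid), 75 mm tall. Which one is full changes every time: the full one weighs 0.5 to 0.6 kg, the other two 0.13 to 0.2 kg each; contents hidden. Origin: centre of its underside; z up through the lid.
- tin_right: The tin at the robot's right (-y) end of three look-alike closed round tins, tinplate with a plain paper band, 56 mm in diameter (57 over the lid), 75 mm tall. Which one is full changes every time: the full one weighs 0.5 to 0.6 kg, the other two 0.13 to 0.2 kg each; contents hidden. Origin: centre of its underside; z up through the lid.
- pen_cup: Bystander: round blue metal cup, 84 mm in diameter and 100 mm tall, with pens that reach 160 mm; stands loose to the left of the mat. Origin: centre of its underside.
- tape_roll: Bystander: roll of packing tape lying flat, 100 mm outer and 76 mm inner diameter, 48 mm tall; loose, to the right of the mat. Origin: centre of its underside.
- note_stack: Bystander: square stack of sticky notes, 76 by 76 mm, 60 mm tall; loose, beyond the mat, on the left. Origin: centre of its underside.
- glue_stick: Bystander: glue stick standing on end, 31 mm in diameter, 95 mm tall; loose, beyond the mat, on the right. Origin: centre of its underside.

How it is judged (in metres and radians):
On the way, in this order (a step that is already met when the one before it is completed fails the run):
1. the left tin is lifted at least 2 cm off the mat in the gripper while the other two stand on it (height (world z) of tin_left above 0.03 m and contact force between the fingers and tin_left above 2 N and height (world z) of each of tin_middle, tin_right below 0.016 m and angle between each of tin_middle, tin_right's own z axis and vertical below 0.1 rad), for 0.2 s.
2. the left tin stands on the mat again and the middle tin is lifted at least 2 cm in the gripper (height (world z) of tin_middle above 0.03 m and contact force between the fingers and tin_middle above 2 N and height (world z) of each of tin_left, tin_right below 0.016 m and angle between each of tin_left, tin_right's own z axis and vertical below 0.1 rad), for 0.2 s.
3. the left and middle tins stand on the mat and the right tin is lifted at least 2 cm in the gripper (height (world z) of tin_right above 0.03 m and contact force between the fingers and tin_right above 2 N and height (world z) of each of tin_left, tin_middle below 0.016 m and angle between each of tin_left, tin_middle's own z axis and vertical below 0.1 rad), for 0.2 s.
At the end, for the whole second after the job is handed in: The heaviest tin is held still in the fingers, within 0.3 rad of upright, its underside 110 mm or more above the mat; the other two stand untouched, upright and at rest on the mat, each pressing on it with 0.5 to 3.4 N, its own light weight (the full tin presses with over 4.5 N) (((height (world z) of tin_left above 0.12 m and contact force between the fingers and tin_left above 2 N and angle between tin_left's own z axis and vertical below 0.3 rad and linear speed of each of tin_left, tin_middle, tin_right below 0.03 m/s and height (world z) of each of tin_middle, tin_right below 0.016 m and angle between each of tin_middle, tin_right's own z axis and vertical below 0.1 rad and contact force between tin_middle and mat between 0.5 and 3.4 N and contact force between each of tin_middle, tin_right and the fingers below 0.1 N and contact force between tin_right and mat between 0.5 and 3.4 N) or (height (world z) of tin_middle above 0.12 m and contact force between the fingers and tin_middle above 2 N and angle between tin_middle's own z axis and vertical below 0.3 rad and linear speed of each of tin_middle, tin_left, tin_right below 0.03 m/s and height (world z) of each of tin_left, tin_right below 0.016 m and angle between each of tin_left, tin_right's own z axis and vertical below 0.1 rad and contact force between tin_left and mat between 0.5 and 3.4 N and contact force between each of tin_left, tin_right and the fingers below 0.1 N and contact force between tin_right and mat between 0.5 and 3.4 N) or (height (world z) of tin_right above 0.12 m and contact force between the fingers and tin_right above 2 N and angle between tin_right's own z axis and vertical below 0.3 rad and linear speed of each of tin_right, tin_left, tin_middle below 0.03 m/s and height (world z) of each of tin_left, tin_middle below 0.016 m and angle between each of tin_left, tin_middle's own z axis and vertical below 0.1 rad and contact force between tin_left and mat between 0.5 and 3.4 N and contact force between each of tin_left, tin_middle and the fingers below 0.1 N and contact force between tin_middle and mat between 0.5 and 3.4 N))); the arm keeps its last pose, push and grip.
It fails at once if a tin is tipped by more than 0.7 rad (angle between any of tin_left, tin_middle, tin_right's own z axis and vertical above 0.7 rad).
It fails at once if the pen cup, tape roll, note stack or glue stick is moved by more than 25 mm (distance of any of pen_cup, tape_roll, note_stack, glue_stick from where it was at the start of the episode above 0.025 m).
It also fails if it takes over 62 s, if anything falls off the work surface, if the arm or the gripper's body presses on something with over 40 N, if the wrist force passes 120 N, or if a joint passes its speed limit or range.

## Working session

There is one attempt and no reset: what is moved stays moved. The work goes in short steps, Python scripts to look and compute and a tool call to move; the robot and the scene stay as the last step left them, time stands still between calls to the robot, and variables do not carry over. Pictures are saved under pics/ and viewed, at most 11 in all, crops included, and the job is handed in when it is done.

Besides the shell and the picture viewer there is one more tool, called after "Emit:" as a command line: name --argument value ..., lists and objects as JSON in quotes. apply_moves: Moves the arm, as the interface text tells. Its arguments: {"type":"object","properties":{"moves":{"type":"array"},"hand":{"type":"number"}},"required":["moves"]}

```bash
mkdir -p pics
cat > h.py <<'E'
import numpy as np, cv2
from station import r, imaging, models
def ray(p,uv,z):
    K=np.array(p["intrinsics"]);R=np.array(p["orientation"]);e=np.array(p["eye"])
    d=R@np.linalg.inv(K)@np.array([uv[0],uv[1],1.]);return e+d*(z-e[2])/d[2]
E
python3 - <<'E'
from h import *
ims=[]
for n in("top","scene"):
    p=imaging.capture(n);f=p["frame"].copy()
    print(n,p["eye"])
    for t,z in(("mat",0),("tin_left",.01),("tin_middle",.01),("tin_right",.01),("pen_cup",0),("tape_roll",0),("note_stack",0),("glue_stick",0)):
        for q in models.place_of(p,t)[:4]:
            uv=np.array(q["at"])*[640,400]
            print(t,round(q["confidence"],2),uv.round(),ray(p,uv,z).round(3)); cv2.circle(f,tuple(int(x) for x in uv),3,(0,0,255),-1)
    cv2.imwrite(f"pics/{n}0.png",f)
s=r.sense();print(s["tcp_pos"],np.round(s["ee_rot"],3),s["wrist_force"],s["time_s"],r.pinch_z)
E
```

```text
top [0.36675833 0.00251426 1.40263285]
mat 0.84 [323. 223.] [ 0.511 -0.036  0.   ]
mat 0.48 [375. 223.] [ 0.513 -0.178  0.   ]
tin_left 0.62 [268. 221.] [0.51  0.113 0.01 ]
tin_middle 0.92 [321. 220.] [ 0.518 -0.03   0.01 ]
tin_right 0.76 [374. 223.] [ 0.512 -0.174  0.01 ]
tin_right 0.53 [325. 222.] [ 0.512 -0.04   0.01 ]
pen_cup 0.75 [142. 237.] [0.462 0.454 0.   ]
tape_roll 0.59 [465. 233.] [ 0.493 -0.427  0.   ]
note_stack 0.93 [252. 120.] [0.797 0.169 0.   ]
note_stack 0.59 [377. 137.] [ 0.758 -0.184  0.   ]
note_stack 0.19 [375. 222.] [ 0.516 -0.18   0.   ]
glue_stick 0.57 [383. 139.] [ 0.754 -0.2    0.   ]
glue_stick 0.51 [145. 235.] [0.467 0.447 0.   ]
scene [ 1.54160355 -0.23091831  0.82737939]
mat 0.82 [301. 189.] [ 0.512 -0.024 -0.   ]
tin_left 0.59 [347. 179.] [0.515 0.116 0.01 ]
tin_middle 0.75 [301. 187.] [ 0.518 -0.024  0.01 ]
tin_right 0.74 [248. 200.] [ 0.532 -0.181  0.01 ]
tin_right 0.57 [299. 186.] [ 0.512 -0.03   0.01 ]
pen_cup 0.73 [442. 157.] [0.475 0.441 0.   ]
tape_roll 0.7 [159. 212.] [ 0.507 -0.425 -0.   ]
glue_stick 0.71 [255. 260.] [ 0.755 -0.196  0.   ]
glue_stick 0.69 [299. 190.] [ 0.516 -0.031  0.   ]
[ 0.2450071  -0.5749407   0.20186608] [[-0.92  -0.392  0.   ]
 [-0.392  0.92  -0.   ]
 [-0.    -0.    -1.   ]] [0.44153229 0.44955647 0.39993404] 0.9 0.0187
```

View pics/top0.png

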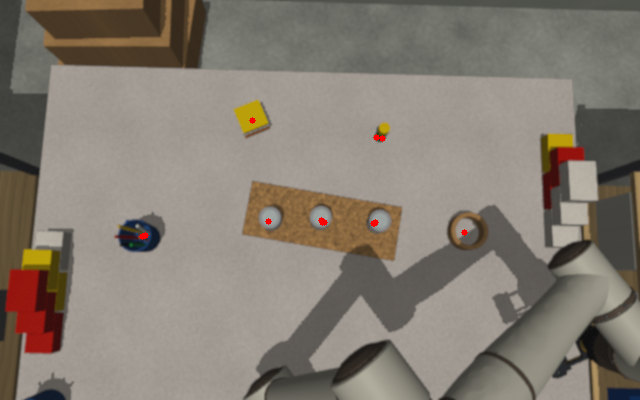

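View pics/scene0.png

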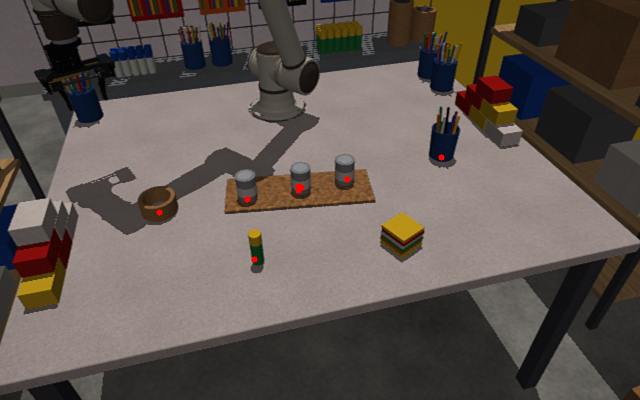

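The network points sit on the three tins, at about (270,217), (321,217) and (379,220) in the top picture, and agree in both views. The bystanders are well clear. I'll move above the left tin at safe height.

Emit:
apply_moves --moves '[[[-0.013,0.013,-0.004],0],[[-0.027,0.0275,-0.004],0],[[-0.027,0.0275,-0.004],0],[[-0.027,0.0275,-0.004],0],[[-0.027,0.0275,-0.004],0]]' --hand 0.087

```text
time_s: 1.32
tcp_pos: [0.3083, -0.4129, 0.222]
ee_rot: [[-0.92, -0.391, 0.0], [-0.391, 0.92, -0.0], [-0.0, -0.0, -1.0]]
wrist_force: [1.9, -0.2, -0.1]
gripper_width: 0.997
gripper_force: 0.0
```

Emit:
apply_moves --moves '[[[-0.027,0.0275,-0.004],0],[[-0.027,0.0275,-0.004],0],[[-0.027,0.0275,-0.004],0],[[-0.027,0.0275,-0.004],0],[[-0.027,0.0275,-0.004],0]]'

```text
time_s: 1.73
tcp_pos: [0.3786, -0.2332, 0.2424]
ee_rot: [[-0.92, -0.392, 0.001], [-0.392, 0.92, -0.0], [-0.001, -0.001, -1.0]]
wrist_force: [1.1, -0.4, 0.1]
gripper_width: 1.0
gripper_force: 0.0
```

Emit:
apply_moves --moves '[[[-0.027,0.0275,0],0],[[-0.027,0.0275,0],0],[[-0.027,0.0275,0],0],[[-0.027,0.0275,0],0],[[-0.027,0.0275,0],0]]'

```text
time_s: 2.15
tcp_pos: [0.449, -0.0536, 0.2424]
ee_rot: [[-0.92, -0.392, 0.001], [-0.392, 0.92, 0.0], [-0.001, -0.0, -1.0]]
wrist_force: [0.7, -0.4, -0.5]
gripper_width: 0.997
gripper_force: 0.0
```

Emit:
apply_moves --moves '[[[-0.027,0.0275,0],0],[[-0.027,0.0275,0],0],[[-0.027,0.0275,0],0],[[-0.02,0.02,0],0],[[0,0,0],0]]'

```text
time_s: 2.57
tcp_pos: [0.5033, 0.0825, 0.2415]
ee_rot: [[-0.918, -0.396, 0.001], [-0.396, 0.918, 0.001], [-0.001, 0.0, -1.0]]
wrist_force: [0.0, -0.1, 0.5]
gripper_width: 0.998
gripper_force: 0.0
```

```bash
cat >> h.py <<'E'
def lids():
    "lid centres (world, z=.085) from the tin outlines seen in the wrist camera"
    p=imaging.capture("wrist");out=[]
    for t in("tin_left","tin_middle","tin_right"):
        for q in models.cut_out(p,t)[:3]:
            if q["confidence"]<.3: continue
            m=q["region"].astype(np.uint8)
            c=max(cv2.findContours(m,0,1)[0],key=cv2.contourArea)
            (u,v),rad=cv2.minEnclosingCircle(c); out.append((t,q["confidence"],cv2.boundingRect(c),(u,v),rad))
    return p,out
def to_tool(d): return np.array(r.sense()["ee_rot"]).T@np.array(d)
E
python3 - <<'E'
from h import *
p,o=lids();cv2.imwrite("pics/w1.png",p["frame"])
print(p["eye"],np.round(p["orientation"],2))
for q in o: print(q, ray(p,q[3],.085).round(3))
for t in("tin_left","tin_middle","tin_right"):
  for q in models.place_of(p,t)[:2]:print(t,q["confidence"],ray(p,np.array(q["at"])*[640,400],.01).round(3))
s=r.sense();print(s["tcp_pos"],s["time_s"])
E
```

```text
[0.44197998 0.05655459 0.42459705] [[-0.4   0.89  0.23]
 [ 0.92  0.38  0.1 ]
 [ 0.    0.25 -0.97]]
('tin_middle', 0.91, (199, 131, 62, 53), (230.0, 155.5), 31.468338012695312) [ 0.515 -0.021  0.085]
('tin_right', 0.63, (64, 68, 89, 56), (108.0, 96.0), 45.3542594909668) [ 0.507 -0.162  0.085]
tin_left 0.55 [0.514 0.106 0.01 ]
tin_middle 0.77 [ 0.523 -0.025  0.01 ]
tin_right 0.6 [ 0.512 -0.181  0.01 ]
[0.50115692 0.07734523 0.24214991] 2.9167
```

View pics/w1.png

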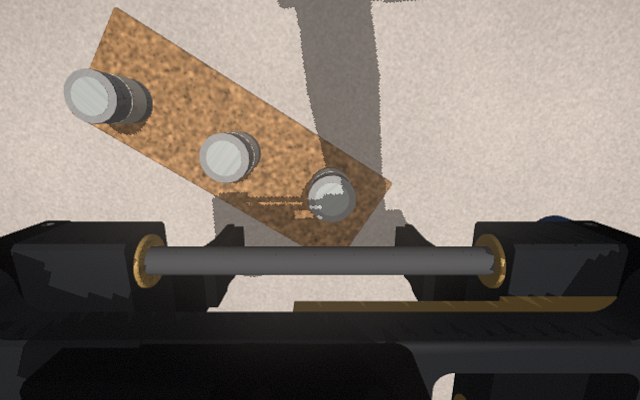

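The wrist view shows clear lids: right at about (93,96), middle (226,157), left (330,197). I'll refine these with a circle fit.

```bash
cat >> h.py <<'E'
def circ(p,guess,rr):
    g=cv2.medianBlur(cv2.cvtColor(p["frame"],cv2.COLOR_BGR2GRAY),3);c=cv2.HoughCircles(g,cv2.HOUGH_GRADIENT_ALT,1,5,param1=120,param2=.6,minRadius=rr[0],maxRadius=rr[1])
    c=[] if c is None else c[0]
    return [[q for q in c if np.hypot(*(q[:2]-u))<14] for u in guess]
E
python3 - <<'E'
from h import *
p=imaging.capture("wrist");print(p["intrinsics"][0])
for q in circ(p,[(93,96),(226,157),(330,197)],(18,36)):
  for c in q: print(c,ray(p,c[:2],.085).round(4))
s=r.sense();print(s["tcp_pos"],s["time_s"],s["wrist_force"])
E
```

```text
[299.93877043   0.         319.20381186]
[ 95.       100.        24.435316] [ 0.5125 -0.1801  0.085 ]
[228.       162.        25.939085] [ 0.5201 -0.0264  0.085 ]
[335.      200.       25.35575] [0.5135 0.1034 0.085 ]
[0.50120445 0.07739381 0.24216769] 2.9667 [ 0.16915323 -0.1889381  -0.0039406 ]
```

Run:
```python
from h import *
p=imaging.capture("wrist");t=imaging.capture("top")
f=cv2.resize(p["frame"][50:250,50:400],None,fx=2.2,fy=2.2)
for u,v,rad in((95,100,24.4),(228,162,25.9),(335,200,25.4)): cv2.circle(f,(int((u-50+.5)*2.2),int((v-50+.5)*2.2)),int(rad*2.2),(0,0,255),1)
cv2.imwrite("pics/c1.png",f)
for u in((270,217),(321,216),(379,220)): print(ray(t,u,.085).round(3))
```

```text
[0.514 0.103 0.085]
[ 0.52  -0.028  0.085]
[ 0.513 -0.179  0.085]
```

View pics/c1.png

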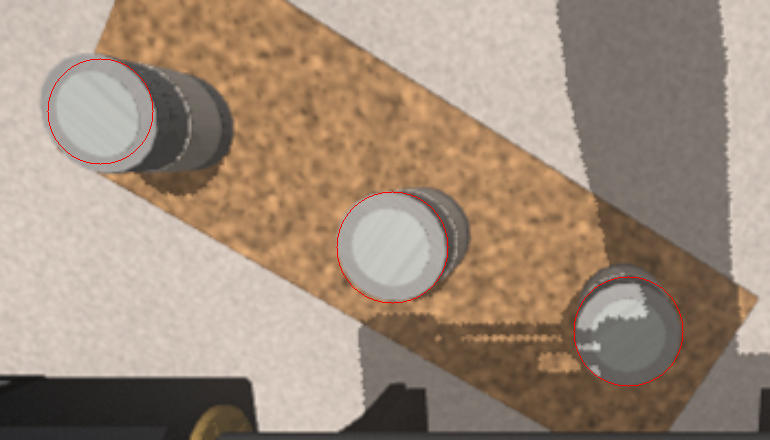

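The circles fit the lids to a couple of pixels and the top view agrees: left tin at (0.514, 0.103), middle (0.520, -0.027), right (0.512, -0.180). I'll descend onto the left tin, checking the pose at z≈0.1.

Emit:
apply_moves --moves '[[[-0.011,0.0096,0.01],0],[[-0.0105,0.0096,0.03],0],[[0,0,0.04],0],[[0,0,0.04],0],[[0,0,0.018],0]]'

```text
time_s: 3.48
tcp_pos: [0.5106, 0.1037, 0.0986]
ee_rot: [[-0.92, -0.391, -0.008], [-0.391, 0.92, -0.002], [0.008, 0.001, -1.0]]
wrist_force: [0.0, -0.3, -0.1]
gripper_width: 1.004
gripper_force: 0.0
```

Emit:
apply_moves --moves '[[[0,0,0],0],[[0,0,0],0],[[0,0,0],0]]'

```text
time_s: 3.73
tcp_pos: [0.5152, 0.1051, 0.1053]
ee_rot: [[-0.92, -0.393, 0.003], [-0.393, 0.92, 0.001], [-0.003, -0.0, -1.0]]
wrist_force: [0.2, 0.3, 1.0]
gripper_width: 0.998
gripper_force: 0.0
```

Emit:
apply_moves --moves '[[[0,0,0.012],0],[[0,0,0.018],0],[[0,0,0.018],0],[[0,0,0.014],0],[[0,0,0.007],0]]'

```text
time_s: 4.15
tcp_pos: [0.5145, 0.1049, 0.0354]
ee_rot: [[-0.92, -0.392, 0.002], [-0.392, 0.92, 0.001], [-0.002, 0.0, -1.0]]
wrist_force: [0.6, -0.5, -1.0]
gripper_width: 0.996
gripper_force: 0.0
```

Emit:
apply_moves --moves '[[[0,0,0],0],[[0,0,0],0],[[0,0,0],0],[[0,0,0],0]]'

```text
time_s: 4.48
tcp_pos: [0.5147, 0.1049, 0.0362]
ee_rot: [[-0.92, -0.392, 0.003], [-0.392, 0.92, 0.001], [-0.003, 0.0, -1.0]]
wrist_force: [-0.5, -0.2, -0.7]
gripper_width: 0.997
gripper_force: 0.0
```

Emit:
apply_moves --moves '[[[0,0,0],0],[[0,0,0],0],[[0,0,0],0],[[0,0,0],0],[[0,0,0],0]]' --hand 0.045

```text
time_s: 4.9
tcp_pos: [0.5137, 0.1045, 0.0349]
ee_rot: [[-0.92, -0.392, 0.0], [-0.392, 0.92, 0.0], [-0.0, -0.0, -1.0]]
wrist_force: [-0.5, 0.4, -0.6]
gripper_width: 0.705
gripper_force: 0.0
```

Emit:
apply_moves --moves '[[[0,0,0],0],[[0,0,0],0],[[0,0,0],0],[[0,0,0],0]]'

```text
time_s: 5.23
tcp_pos: [0.5138, 0.1042, 0.035]
ee_rot: [[-0.92, -0.392, 0.0], [-0.392, 0.92, -0.0], [0.0, -0.0, -1.0]]
wrist_force: [1.0, -1.9, 1.5]
gripper_width: 0.626
gripper_force: 29.7
```

Gripped (54–56 mm, 29.7 N). Lifting 40 mm and holding.

Emit:
apply_moves --moves '[[[0,0,-0.005],0],[[0,0,-0.01],0],[[0,0,-0.01],0],[[0,0,-0.01],0],[[0,0,-0.005],0]]'

```text
time_s: 5.65
tcp_pos: [0.5145, 0.105, 0.0768]
ee_rot: [[-0.92, -0.392, 0.003], [-0.392, 0.92, 0.001], [-0.003, 0.0, -1.0]]
wrist_force: [0.8, 1.1, -5.8]
gripper_width: 0.625
gripper_force: 29.7
```

Emit:
apply_moves --moves '[[[0,0,0],0],[[0,0,0],0],[[0,0,0],0],[[0,0,0],0],[[0,0,0],0]]'

```text
time_s: 6.07
tcp_pos: [0.5133, 0.1043, 0.0743]
ee_rot: [[-0.92, -0.392, -0.001], [-0.392, 0.92, -0.001], [0.001, -0.0, -1.0]]
wrist_force: [-0.8, -0.1, -4.6]
gripper_width: 0.625
gripper_force: 29.7
```

Emit:
apply_moves --moves '[[[0,0,0],0],[[0,0,0],0],[[0,0,0],0],[[0,0,0],0],[[0,0,0],0]]'

```text
time_s: 6.48
tcp_pos: [0.5137, 0.1044, 0.0748]
ee_rot: [[-0.92, -0.392, -0.0], [-0.392, 0.92, -0.0], [0.0, -0.0, -1.0]]
wrist_force: [0.7, -0.0, -4.3]
gripper_width: 0.624
gripper_force: 29.7
```

Run:
```python
from h import *
for i in range(4):
  p=imaging.capture("wrist");s=r.sense();print(np.round(s["wrist_force"],2),np.round(s["tcp_pos"],4),s["gripper_force"])
f=imaging.capture("scene")["frame"][120:260,180:420]
cv2.imwrite("pics/s2.png",cv2.resize(f,None,fx=2.5,fy=2.5))
print(s["time_s"])
```

```text
[-0.01  0.68 -4.9 ] [0.5137 0.1044 0.0748] 29.73672171592625
[-0.37  0.56 -4.9 ] [0.5137 0.1044 0.0749] 29.73667300915622
[ 0.96 -0.59 -6.71] [0.5137 0.1044 0.0749] 29.7365980502218
[-0.1  -0.01 -5.73] [0.5137 0.1044 0.0748] 29.736658669662575
6.6833
```

View pics/s2.png

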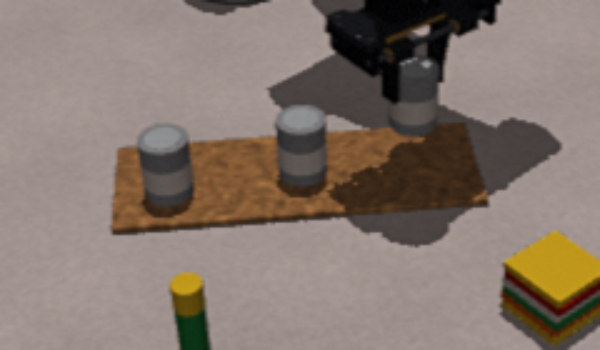

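The left tin hangs clear of the mat, with the other two standing; it reads about 5.2 N, so it looks like the full one. Setting it back down.

Emit:
apply_moves --moves '[[[0,0,0.006],0],[[0,0,0.01],0],[[0,0,0.01],0],[[0,0,0.008],0],[[0,0,0.004],0]]'

```text
time_s: 7.15
tcp_pos: [0.5124, 0.1037, 0.0348]
ee_rot: [[-0.92, -0.392, -0.004], [-0.392, 0.92, -0.002], [0.004, -0.0, -1.0]]
wrist_force: [-5.6, -4.4, 15.2]
gripper_width: 0.627
gripper_force: 29.5
```

Emit:
apply_moves --moves '[[[0,0,0.0015],0],[[0,0,0],0],[[0,0,0],0],[[0,0,0],0]]'

```text
time_s: 7.48
tcp_pos: [0.5141, 0.1047, 0.0354]
ee_rot: [[-0.92, -0.392, 0.001], [-0.392, 0.92, 0.001], [-0.001, 0.0, -1.0]]
wrist_force: [-0.6, 0.3, -6.2]
gripper_width: 0.627
gripper_force: 29.8
```

```bash
python3 -c "
from h import *
s=r.sense();print(s['tcp_pos'],s['wrist_force'],s['time_s'])"
```

```text
[0.51413304 0.10474072 0.03540364] [-0.58141638  0.29954022 -6.234557  ] 7.4833
```

Emit:
apply_moves --moves '[[[0,0,0],0],[[0,0,0],0],[[0,0,0],0],[[0,0,0],0],[[0,0,0],0]]'

```text
time_s: 7.9
tcp_pos: [0.5137, 0.1045, 0.0354]
ee_rot: [[-0.92, -0.392, 0.0], [-0.392, 0.92, 0.0], [-0.0, 0.0, -1.0]]
wrist_force: [0.6, -0.8, -5.2]
gripper_width: 0.623
gripper_force: 29.8
```

Emit:
apply_moves --moves '[[[0,0,0],0],[[0,0,0],0]]'

```text
time_s: 8.07
tcp_pos: [0.5137, 0.1045, 0.0354]
ee_rot: [[-0.92, -0.392, 0.0], [-0.392, 0.92, 0.0], [-0.0, 0.0, -1.0]]
wrist_force: [0.5, -0.3, -5.6]
gripper_width: 0.627
gripper_force: 29.8
```

Emit:
apply_moves --moves '[[[0,0,0.0008],0],[[0,0,0],0],[[0,0,0],0],[[0,0,0],0],[[0,0,0],0]]'

```text
time_s: 8.48
tcp_pos: [0.5139, 0.1045, 0.0348]
ee_rot: [[-0.92, -0.392, 0.0], [-0.392, 0.92, 0.0], [-0.001, -0.0, -1.0]]
wrist_force: [0.2, -0.9, -2.5]
gripper_width: 0.628
gripper_force: 29.8
```

Emit:
apply_moves --moves '[[[0,0,0],0],[[0,0,0],0],[[0,0,0],0],[[0,0,0],0],[[0,0,0],0]]' --hand 0.087

```text
time_s: 8.9
tcp_pos: [0.5141, 0.1046, 0.0349]
ee_rot: [[-0.92, -0.392, 0.001], [-0.392, 0.92, 0.0], [-0.001, -0.0, -1.0]]
wrist_force: [-1.5, 0.0, 0.4]
gripper_width: 0.92
gripper_force: 0.0
```

Emit:
apply_moves --moves '[[[0,0,0],0],[[0,0,0],0],[[0,0,-0.004],0],[[0,0,-0.012],0],[[0,0,-0.02],0]]'

```text
time_s: 9.32
tcp_pos: [0.5122, 0.1038, 0.0694]
ee_rot: [[-0.92, -0.392, -0.004], [-0.392, 0.92, -0.002], [0.005, -0.0, -1.0]]
wrist_force: [0.1, 0.7, -0.7]
gripper_width: 0.994
gripper_force: 0.0
```

Emit:
apply_moves --moves '[[[0,0,-0.03],0],[[0,0,-0.035],0],[[0,0,-0.03],0],[[0,0,-0.015],0],[[0,0,0],0]]'

```text
time_s: 9.73
tcp_pos: [0.5162, 0.1054, 0.1855]
ee_rot: [[-0.92, -0.393, 0.009], [-0.393, 0.92, 0.004], [-0.01, -0.0, -1.0]]
wrist_force: [0.7, -0.2, -0.6]
gripper_width: 0.998
gripper_force: 0.0
```

Emit:
apply_moves --moves '[[[0.005,-0.0135,0],0],[[0.009,-0.0245,0],0],[[0.01,-0.027,0],0],[[0.01,-0.027,0],0],[[0.007,-0.019,0],0]]'

```text
time_s: 10.15
tcp_pos: [0.5186, -0.0155, 0.1798]
ee_rot: [[-0.92, -0.391, -0.002], [-0.391, 0.92, -0.0], [0.002, 0.0, -1.0]]
wrist_force: [1.0, -0.3, 0.1]
gripper_width: 1.0
gripper_force: 0.0
```

Emit:
apply_moves --moves '[[[0.004,-0.012,0],0],[[0,0,0],0],[[0,0,0],0],[[0,0,0],0],[[0,0,0],0]]'

```text
time_s: 10.57
tcp_pos: [0.5204, -0.0257, 0.1803]
ee_rot: [[-0.92, -0.393, -0.0], [-0.393, 0.92, 0.0], [0.0, 0.0, -1.0]]
wrist_force: [0.0, -0.3, 0.1]
gripper_width: 1.006
gripper_force: 0.0
```

Run:
```python
from h import *
p=imaging.capture("wrist");cv2.imwrite("pics/w3.png",p["frame"])
s=r.sense();print(s["tcp_pos"],s["time_s"])
K=np.array(p["intrinsics"]);R=np.array(p["orientation"]);e=np.array(p["eye"])
G=[]
for w in((.5135,.1035),(.520,-.027),(.512,-.18)):
  c=K@R.T@(np.array([*w,.085])-e);G.append(c[:2]/c[2]);print(G[-1].round())
for q in circ(p,G,(18,40)):
  for c in q: print(c,ray(p,c[:2],.085).round(4))
```

```text
[ 0.52041005 -0.02559736  0.1803584 ] 10.6167
[441. 238.]
[317. 194.]
[164. 120.]
[318.       193.        30.479567] [ 0.5193 -0.0267  0.085 ]
[318.       193.        20.803259] [ 0.5193 -0.0267  0.085 ]
[164.       122.        32.706863] [ 0.5133 -0.1798  0.085 ]
[164.      122.       22.53822] [ 0.5133 -0.1798  0.085 ]
[175.       128.        34.777504] [ 0.5145 -0.1692  0.085 ]
[175.       128.        25.155907] [ 0.5145 -0.1692  0.085 ]
```

View pics/w3.png

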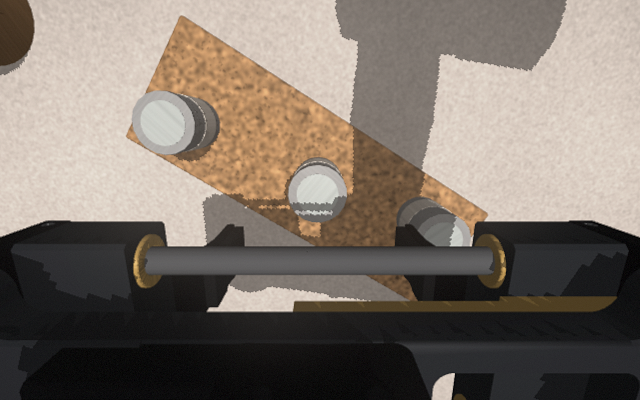

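The left tin stands upright near (440,235), the middle lid is at (318,193) right under the gripper, and the right one is at (164,122). I'll descend straight down and grip.

Emit:
apply_moves --moves '[[[0,0,0.01],0],[[0,0,0.02],0],[[0,0,0.025],0],[[0,0,0.025],0],[[0,0,0.022],0]]'

```text
time_s: 11.03
tcp_pos: [0.5197, -0.0259, 0.0766]
ee_rot: [[-0.92, -0.392, -0.001], [-0.392, 0.92, 0.0], [0.001, 0.001, -1.0]]
wrist_force: [0.5, -0.5, -0.2]
gripper_width: 1.0
gripper_force: 0.0
```

Emit:
apply_moves --moves '[[[0,0,0.018],0],[[0,0,0.014],0],[[0,0,0.008],0],[[0,0,0.003],0],[[0,0,0],0]]'

```text
time_s: 11.45
tcp_pos: [0.5202, -0.0262, 0.0349]
ee_rot: [[-0.92, -0.392, -0.001], [-0.392, 0.92, -0.0], [0.001, 0.0, -1.0]]
wrist_force: [-0.2, -0.1, 0.4]
gripper_width: 0.995
gripper_force: 0.0
```

Emit:
apply_moves --moves '[[[0,0,0],0],[[0,0,0],0],[[0,0,0],0],[[0,0,0],0],[[0,0,0],0]]' --hand 0.045

```text
time_s: 11.87
tcp_pos: [0.5208, -0.0263, 0.0361]
ee_rot: [[-0.92, -0.392, 0.001], [-0.392, 0.92, 0.0], [-0.001, -0.0, -1.0]]
wrist_force: [-0.4, -1.0, 0.4]
gripper_width: 0.707
gripper_force: 0.0
```

Emit:
apply_moves --moves '[[[0,0,0],0],[[0,0,0],0],[[0,0,0],0],[[0,0,0],0],[[0,0,0],0]]'

```text
time_s: 12.28
tcp_pos: [0.5208, -0.0264, 0.036]
ee_rot: [[-0.92, -0.392, 0.001], [-0.392, 0.92, -0.0], [-0.001, -0.0, -1.0]]
wrist_force: [-0.9, -1.2, 4.4]
gripper_width: 0.643
gripper_force: 30.0
```

Emit:
apply_moves --moves '[[[0,0,-0.005],0],[[0,0,-0.01],0],[[0,0,-0.01],0],[[0,0,-0.01],0],[[0,0,-0.005],0]]'

```text
time_s: 12.7
tcp_pos: [0.5215, -0.0262, 0.0775]
ee_rot: [[-0.92, -0.392, 0.003], [-0.392, 0.92, 0.0], [-0.003, -0.001, -1.0]]
wrist_force: [-0.4, -0.0, -1.1]
gripper_width: 0.641
gripper_force: 30.0
```

Emit:
apply_moves --moves '[[[0,0,0],0],[[0,0,0],0],[[0,0,0],0],[[0,0,0],0],[[0,0,0],0]]'

```text
time_s: 13.12
tcp_pos: [0.5201, -0.0264, 0.075]
ee_rot: [[-0.92, -0.392, -0.001], [-0.392, 0.92, -0.0], [0.001, 0.0, -1.0]]
wrist_force: [-0.3, 0.4, -0.8]
gripper_width: 0.643
gripper_force: 30.0
```

Emit:
apply_moves --moves '[[[0,0,0],0],[[0,0,0],0],[[0,0,0],0],[[0,0,0],0],[[0,0,0],0]]'

```text
time_s: 13.53
tcp_pos: [0.5205, -0.0263, 0.0755]
ee_rot: [[-0.92, -0.392, -0.0], [-0.392, 0.92, -0.0], [0.0, 0.0, -1.0]]
wrist_force: [-0.2, -0.1, -2.2]
gripper_width: 0.645
gripper_force: 30.0
```

Run:
```python
from h import *
for i in range(3):
  p=imaging.capture("wrist");s=r.sense();print(np.round(s["wrist_force"],2),np.round(s["tcp_pos"],4),s["gripper_force"])
f=imaging.capture("scene")["frame"][120:260,180:420]
cv2.imwrite("pics/s4.png",cv2.resize(f,None,fx=2.5,fy=2.5))
```

```text
[-0.17  0.09 -1.23] [ 0.5205 -0.0263  0.0755] 30.017324206576177
[-0.88  0.41 -1.3 ] [ 0.5205 -0.0264  0.0755] 30.017077059114854
[-0.03 -0.44 -1.36] [ 0.5205 -0.0263  0.0755] 30.01715677813536
```

View pics/s4.png

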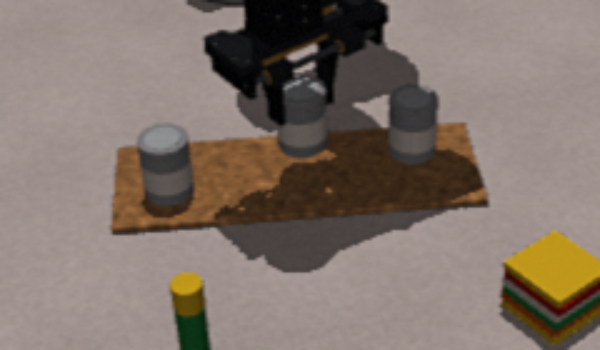

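The middle tin is in the air at about 1.3 N (light); left and right stand. Setting it down.

Emit:
apply_moves --moves '[[[0,0,0.005],0],[[0,0,0.008],0],[[0,0,0.009],0],[[0,0,0.008],0],[[0,0,0.005],0]]'

```text
time_s: 14.15
tcp_pos: [0.5195, -0.0266, 0.0388]
ee_rot: [[-0.92, -0.392, -0.003], [-0.392, 0.92, -0.0], [0.003, 0.001, -1.0]]
wrist_force: [-0.0, 0.5, -2.2]
gripper_width: 0.646
gripper_force: 30.0
```

Emit:
apply_moves --moves '[[[0,0,0.003],0],[[0,0,0.0015],0],[[0,0,0],0],[[0,0,0],0],[[0,0,0],0]]'

```text
time_s: 14.57
tcp_pos: [0.5208, -0.0263, 0.036]
ee_rot: [[-0.92, -0.392, 0.001], [-0.392, 0.92, 0.0], [-0.001, -0.0, -1.0]]
wrist_force: [0.1, 0.7, -1.0]
gripper_width: 0.64
gripper_force: 30.0
```

Emit:
apply_moves --moves '[[[0,0,0],0],[[0,0,0],0],[[0,0,0],0],[[0,0,0],0],[[0,0,0],0]]'

```text
time_s: 14.98
tcp_pos: [0.5205, -0.0263, 0.036]
ee_rot: [[-0.92, -0.392, 0.0], [-0.392, 0.92, -0.0], [-0.0, -0.0, -1.0]]
wrist_force: [0.7, -0.9, -0.3]
gripper_width: 0.642
gripper_force: 30.0
```

Emit:
apply_moves --moves '[[[0,0,0.0005],0],[[0,0,0],0],[[0,0,0],0],[[0,0,0],0],[[0,0,0],0]]'

```text
time_s: 15.4
tcp_pos: [0.5206, -0.0264, 0.036]
ee_rot: [[-0.92, -0.392, 0.0], [-0.392, 0.92, -0.0], [-0.0, -0.0, -1.0]]
wrist_force: [-2.6, 0.1, 5.7]
gripper_width: 0.642
gripper_force: 30.1
```

Emit:
apply_moves --moves '[[[0,0,0],0],[[0,0,0],0],[[0,0,0],0],[[0,0,0],0],[[0,0,0],0]]' --hand 0.087

```text
time_s: 15.82
tcp_pos: [0.5205, -0.0264, 0.0353]
ee_rot: [[-0.92, -0.392, -0.0], [-0.392, 0.92, -0.0], [0.0, 0.0, -1.0]]
wrist_force: [0.2, -0.5, -0.9]
gripper_width: 0.93
gripper_force: 0.0
```

Emit:
apply_moves --moves '[[[0,0,0],0],[[0,0,0],0],[[0,0,-0.004],0],[[0,0,-0.012],0],[[0,0,-0.02],0]]'

```text
time_s: 16.23
tcp_pos: [0.5189, -0.0266, 0.0704]
ee_rot: [[-0.92, -0.392, -0.005], [-0.392, 0.92, -0.001], [0.004, 0.001, -1.0]]
wrist_force: [0.4, -1.1, -0.5]
gripper_width: 0.998
gripper_force: 0.0
```

Emit:
apply_moves --moves '[[[0,0,-0.03],0],[[0,0,-0.035],0],[[0,0,-0.03],0],[[0,0,-0.014],0],[[0,0,0],0]]'

```text
time_s: 16.65
tcp_pos: [0.523, -0.0261, 0.1853]
ee_rot: [[-0.92, -0.393, 0.009], [-0.393, 0.92, 0.001], [-0.009, -0.002, -1.0]]
wrist_force: [0.3, -0.1, 0.5]
gripper_width: 0.996
gripper_force: 0.0
```

Emit:
apply_moves --moves '[[[0.0067,-0.0138,0],0],[[0.0135,-0.0277,0],0],[[0.0135,-0.0277,0],0],[[0.0135,-0.0277,0],0],[[0.011,-0.023,0],0]]'

```text
time_s: 17.07
tcp_pos: [0.513, -0.1609, 0.1796]
ee_rot: [[-0.92, -0.392, -0.002], [-0.392, 0.92, 0.0], [0.002, 0.001, -1.0]]
wrist_force: [0.2, -0.5, 0.1]
gripper_width: 1.004
gripper_force: 0.0
```

Emit:
apply_moves --moves '[[[0.0067,-0.0138,0],0],[[0.0022,-0.0047,0],0],[[0,0,0],0],[[0,0,0],0],[[0,0,0],0]]'

```text
time_s: 17.48
tcp_pos: [0.5129, -0.1791, 0.1803]
ee_rot: [[-0.92, -0.393, -0.001], [-0.393, 0.92, 0.0], [0.0, 0.0, -1.0]]
wrist_force: [-0.8, -0.8, 0.3]
gripper_width: 0.998
gripper_force: 0.0
```

Run:
```python
from h import *
p=imaging.capture("wrist");cv2.imwrite("pics/w5.png",p["frame"])
s=r.sense();print(s["tcp_pos"],s["time_s"])
K=np.array(p["intrinsics"]);R=np.array(p["orientation"]);e=np.array(p["eye"])
c=K@R.T@(np.array([.513,-.18,.085])-e);G=[c[:2]/c[2]];print(G)
for q in circ(p,G,(18,40)):
  for c in q: print(c,ray(p,c[:2],.085).round(4))
```

```text
[ 0.51306426 -0.17901687  0.18041261] 17.5333
[array([317.67767315, 194.12841561])]
[316.       196.        31.735731] [ 0.5153 -0.1808  0.085 ]
[316.       196.        20.540304] [ 0.5153 -0.1808  0.085 ]
```

View pics/w5.png

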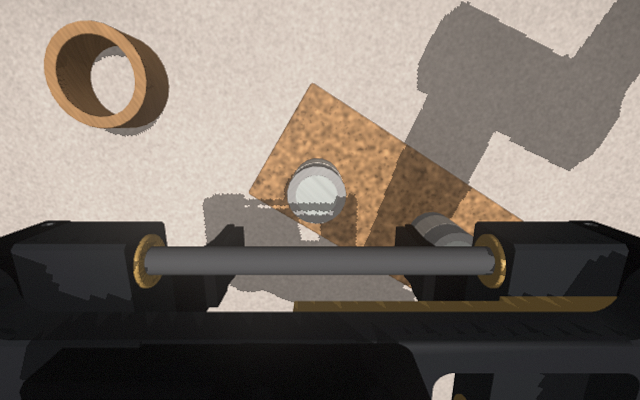

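The right tin's lid is at (316,195), centred under the gripper to within 2 mm, and the middle tin stands at (445,230). Descending, gripping and lifting.

Emit:
apply_moves --moves '[[[0,0,0.01],0],[[0,0,0.02],0],[[0,0,0.025],0],[[0,0,0.025],0],[[0,0,0.022],0]]'

```text
time_s: 17.95
tcp_pos: [0.5124, -0.179, 0.0766]
ee_rot: [[-0.92, -0.393, -0.001], [-0.393, 0.92, 0.001], [0.001, 0.001, -1.0]]
wrist_force: [0.1, 0.9, 0.1]
gripper_width: 1.002
gripper_force: 0.0
```

Emit:
apply_moves --moves '[[[0,0,0.018],0],[[0,0,0.014],0],[[0,0,0.008],0],[[0,0,0.003],0],[[0,0,0],0]]'

```text
time_s: 18.37
tcp_pos: [0.5128, -0.1796, 0.0349]
ee_rot: [[-0.92, -0.393, -0.001], [-0.393, 0.92, 0.0], [0.001, 0.001, -1.0]]
wrist_force: [0.4, -0.5, -1.1]
gripper_width: 1.002
gripper_force: 0.0
```

Emit:
apply_moves --moves '[[[0,0,0],0],[[0,0,0],0],[[0,0,0],0],[[0,0,0],0],[[0,0,0],0]]' --hand 0.045

```text
time_s: 18.78
tcp_pos: [0.5133, -0.18, 0.0361]
ee_rot: [[-0.92, -0.392, 0.001], [-0.392, 0.92, -0.0], [-0.001, -0.0, -1.0]]
wrist_force: [-0.7, 1.0, 0.6]
gripper_width: 0.707
gripper_force: 0.0
```

Emit:
apply_moves --moves '[[[0,0,0],0],[[0,0,0],0],[[0,0,0],0],[[0,0,0],0],[[0,0,0],0]]'

```text
time_s: 19.2
tcp_pos: [0.5135, -0.1801, 0.036]
ee_rot: [[-0.92, -0.392, 0.001], [-0.392, 0.92, -0.0], [-0.001, -0.001, -1.0]]
wrist_force: [0.2, -1.0, 4.8]
gripper_width: 0.638
gripper_force: 30.0
```

Emit:
apply_moves --moves '[[[0,0,-0.005],0],[[0,0,-0.01],0],[[0,0,-0.01],0],[[0,0,-0.01],0],[[0,0,-0.005],0]]'

```text
time_s: 19.62
tcp_pos: [0.5139, -0.1801, 0.0776]
ee_rot: [[-0.92, -0.392, 0.003], [-0.392, 0.92, -0.0], [-0.002, -0.001, -1.0]]
wrist_force: [1.0, -0.1, -0.9]
gripper_width: 0.636
gripper_force: 30.0
```

Emit:
apply_moves --moves '[[[0,0,0],0],[[0,0,0],0],[[0,0,0],0],[[0,0,0],0],[[0,0,0],0]]'

```text
time_s: 20.03
tcp_pos: [0.5127, -0.1799, 0.075]
ee_rot: [[-0.92, -0.392, -0.001], [-0.392, 0.92, 0.0], [0.001, 0.001, -1.0]]
wrist_force: [-0.1, -0.1, -1.5]
gripper_width: 0.634
gripper_force: 30.0
```

Emit:
apply_moves --moves '[[[0,0,0],0],[[0,0,0],0],[[0,0,0],0],[[0,0,0],0],[[0,0,0],0]]'

```text
time_s: 20.45
tcp_pos: [0.513, -0.18, 0.0755]
ee_rot: [[-0.92, -0.392, -0.0], [-0.392, 0.92, 0.0], [0.0, 0.0, -1.0]]
wrist_force: [0.2, 0.6, -1.8]
gripper_width: 0.636
gripper_force: 30.0
```

Run:
```python
from h import *
for i in range(3):
  p=imaging.capture("wrist");s=r.sense();print(np.round(s["wrist_force"],2),np.round(s["tcp_pos"],4),s["gripper_force"])
f=imaging.capture("scene")["frame"][120:260,180:420]
cv2.imwrite("pics/s6.png",cv2.resize(f,None,fx=2.5,fy=2.5))
```

```text
[ 0.32  0.92 -1.01] [ 0.513  -0.18    0.0755] 30.021323844871404
[ 0.3  -0.06 -1.65] [ 0.513  -0.18    0.0755] 30.021246158718213
[ 0.38 -0.04 -1.34] [ 0.513  -0.18    0.0756] 30.021225777119298
```

View pics/s6.png

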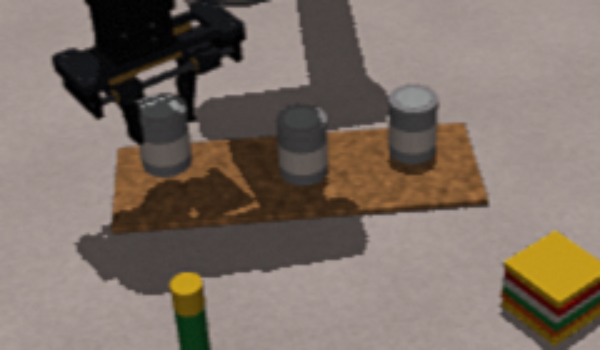

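The right tin is lifted and light (about 1.4 N), while the others stand. So the left tin is the full one. Setting this one down and returning to the left.

Emit:
apply_moves --moves '[[[0,0,0.005],0],[[0,0,0.008],0],[[0,0,0.009],0],[[0,0,0.008],0],[[0,0,0.005],0]]'

```text
time_s: 21.07
tcp_pos: [0.512, -0.1799, 0.0387]
ee_rot: [[-0.92, -0.392, -0.003], [-0.392, 0.92, 0.0], [0.002, 0.001, -1.0]]
wrist_force: [-0.8, -0.8, -1.5]
gripper_width: 0.636
gripper_force: 30.0
```

Emit:
apply_moves --moves '[[[0,0,0.003],0],[[0,0,0.0018],0],[[0,0,0],0],[[0,0,0],0],[[0,0,0],0]]'

```text
time_s: 21.48
tcp_pos: [0.5128, -0.18, 0.0361]
ee_rot: [[-0.92, -0.392, -0.0], [-0.392, 0.92, -0.0], [0.0, 0.0, -1.0]]
wrist_force: [-3.4, 0.5, 3.9]
gripper_width: 0.64
gripper_force: 30.0
```

Emit:
apply_moves --moves '[[[0,0,0.0002],0],[[0,0,0],0],[[0,0,0],0],[[0,0,0],0],[[0,0,0],0]]'

```text
time_s: 21.9
tcp_pos: [0.5128, -0.18, 0.036]
ee_rot: [[-0.92, -0.392, -0.0], [-0.392, 0.92, -0.0], [0.0, -0.0, -1.0]]
wrist_force: [-2.1, 0.0, 5.5]
gripper_width: 0.638
gripper_force: 30.0
```

Emit:
apply_moves --moves '[[[0,0,0],0],[[0,0,0],0],[[0,0,0],0],[[0,0,0],0],[[0,0,0],0]]' --hand 0.087

```text
time_s: 22.32
tcp_pos: [0.5133, -0.18, 0.0354]
ee_rot: [[-0.92, -0.392, 0.0], [-0.392, 0.92, 0.0], [-0.0, -0.0, -1.0]]
wrist_force: [-0.2, -0.1, -0.4]
gripper_width: 0.927
gripper_force: 0.0
```

Emit:
apply_moves --moves '[[[0,0,0],0],[[0,0,0],0],[[0,0,-0.004],0],[[0,0,-0.012],0],[[0,0,-0.02],0]]'

```text
time_s: 22.73
tcp_pos: [0.5114, -0.1798, 0.0703]
ee_rot: [[-0.92, -0.392, -0.005], [-0.392, 0.92, 0.001], [0.004, 0.002, -1.0]]
wrist_force: [0.3, -0.6, 0.3]
gripper_width: 1.003
gripper_force: 0.0
```

Emit:
apply_moves --moves '[[[0,0,-0.03],0],[[0,0,-0.035],0],[[0,0,-0.03],0],[[0,0,-0.014],0],[[0,0,0],0]]'

```text
time_s: 23.15
tcp_pos: [0.5156, -0.1805, 0.1855]
ee_rot: [[-0.92, -0.393, 0.009], [-0.393, 0.92, -0.002], [-0.008, -0.005, -1.0]]
wrist_force: [-0.9, -0.1, 0.5]
gripper_width: 0.996
gripper_force: 0.0
```

Emit:
apply_moves --moves '[[[-0.006,0.014,0],0],[[-0.012,0.028,0],0],[[-0.012,0.028,0],0],[[-0.012,0.028,0],0],[[-0.012,0.028,0],0]]'

```text
time_s: 23.57
tcp_pos: [0.5124, -0.0418, 0.1796]
ee_rot: [[-0.92, -0.391, -0.002], [-0.391, 0.92, -0.0], [0.002, 0.001, -1.0]]
wrist_force: [0.1, -0.1, 0.2]
gripper_width: 1.004
gripper_force: 0.0
```

Emit:
apply_moves --moves '[[[-0.012,0.028,0],0],[[-0.012,0.028,0],0],[[-0.012,0.028,0],0],[[-0.01,0.0235,0],0],[[-0.007,0.0164,0],0]]'

```text
time_s: 23.98
tcp_pos: [0.5128, 0.0938, 0.1796]
ee_rot: [[-0.919, -0.393, -0.001], [-0.393, 0.919, -0.0], [0.001, 0.0, -1.0]]
wrist_force: [0.3, -0.6, 0.3]
gripper_width: 0.999
gripper_force: 0.0
```

Emit:
apply_moves --moves '[[[-0.0051,0.0115,0],0],[[0,0,0],0],[[0,0,0],0],[[0,0,0],0],[[0,0,0],0]]'

```text
time_s: 24.4
tcp_pos: [0.5135, 0.1035, 0.1803]
ee_rot: [[-0.92, -0.391, -0.001], [-0.391, 0.92, -0.0], [0.001, -0.0, -1.0]]
wrist_force: [-0.1, 0.7, -0.0]
gripper_width: 1.001
gripper_force: 0.0
```

Run:
```python
from h import *
p=imaging.capture("wrist");cv2.imwrite("pics/w7.png",p["frame"])
s=r.sense();print(s["tcp_pos"],s["time_s"])
K=np.array(p["intrinsics"]);R=np.array(p["orientation"]);e=np.array(p["eye"])
c=K@R.T@(np.array([.5137,.1045,.085])-e);G=[c[:2]/c[2]];print(G)
for q in circ(p,G,(18,40)):
  for c in q: print(c,ray(p,c[:2],.085).round(4))
```

```text
[0.51359989 0.10347713 0.1804772 ] 24.45
[array([319.51239167, 194.99760365])]
[321.      198.       32.40287] [0.5159 0.107  0.085 ]
[321.      198.       20.74964] [0.5159 0.107  0.085 ]
```

View pics/w7.png

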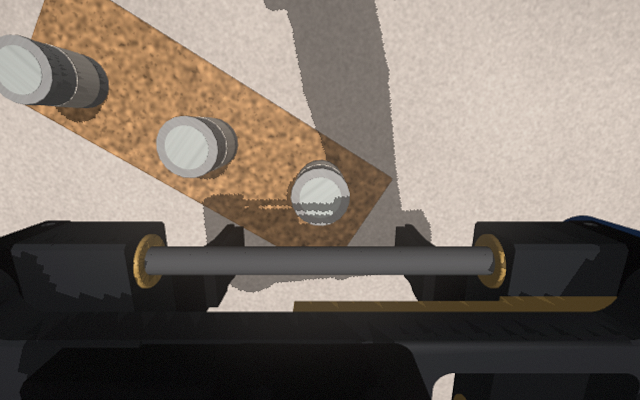

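All three tins stand upright on the mat, and the left lid is at (320,193), centred. I'll grip it and lift 150 mm.

Emit:
apply_moves --moves '[[[0,0,0.01],0],[[0,0,0.02],0],[[0,0,0.025],0],[[0,0,0.025],0],[[0,0,0.022],0]]'

```text
time_s: 24.87
tcp_pos: [0.513, 0.1036, 0.0767]
ee_rot: [[-0.92, -0.391, -0.001], [-0.391, 0.92, -0.0], [0.001, 0.0, -1.0]]
wrist_force: [-0.1, -1.1, -0.1]
gripper_width: 0.997
gripper_force: 0.0
```

Emit:
apply_moves --moves '[[[0,0,0.018],0],[[0,0,0.014],0],[[0,0,0.008],0],[[0,0,0.003],0],[[0,0,0],0]]'

```text
time_s: 25.28
tcp_pos: [0.5134, 0.104, 0.0349]
ee_rot: [[-0.92, -0.392, -0.001], [-0.392, 0.92, -0.001], [0.001, -0.0, -1.0]]
wrist_force: [-0.3, -0.4, -0.2]
gripper_width: 0.999
gripper_force: 0.0
```

Emit:
apply_moves --moves '[[[0,0,0],0],[[0,0,0],0],[[0,0,0],0],[[0,0,0],0],[[0,0,0],0]]' --hand 0.045

```text
time_s: 25.7
tcp_pos: [0.5139, 0.1046, 0.0361]
ee_rot: [[-0.92, -0.392, 0.001], [-0.392, 0.92, 0.001], [-0.001, 0.0, -1.0]]
wrist_force: [-0.2, 0.2, -0.1]
gripper_width: 0.709
gripper_force: 0.0
```

Emit:
apply_moves --moves '[[[0,0,0],0],[[0,0,0],0],[[0,0,0],0],[[0,0,0],0],[[0,0,0],0]]'

```text
time_s: 26.12
tcp_pos: [0.5139, 0.1044, 0.0359]
ee_rot: [[-0.92, -0.392, 0.0], [-0.392, 0.92, 0.0], [-0.0, -0.0, -1.0]]
wrist_force: [-1.4, -0.7, 3.8]
gripper_width: 0.622
gripper_force: 30.2
```

Emit:
apply_moves --moves '[[[0,0,-0.005],0],[[0,0,-0.01],0],[[0,0,-0.015],0],[[0,0,-0.018],0],[[0,0,-0.018],0]]'

```text
time_s: 26.53
tcp_pos: [0.5125, 0.1041, 0.1016]
ee_rot: [[-0.92, -0.392, -0.003], [-0.392, 0.92, -0.001], [0.003, 0.0, -1.0]]
wrist_force: [-0.5, 0.3, -5.1]
gripper_width: 0.626
gripper_force: 30.1
```

Emit:
apply_moves --moves '[[[0,0,-0.018],0],[[0,0,-0.018],0],[[0,0,-0.018],0],[[0,0,-0.015],0],[[0,0,-0.01],0]]'

```text
time_s: 26.95
tcp_pos: [0.5134, 0.1045, 0.1819]
ee_rot: [[-0.92, -0.392, 0.001], [-0.392, 0.92, 0.001], [-0.001, 0.001, -1.0]]
wrist_force: [0.1, 1.0, -5.1]
gripper_width: 0.623
gripper_force: 30.1
```

Emit:
apply_moves --moves '[[[0,0,-0.004],0],[[0,0,0],0],[[0,0,0],0],[[0,0,0],0],[[0,0,0],0]]'

```text
time_s: 27.37
tcp_pos: [0.513, 0.1042, 0.1833]
ee_rot: [[-0.92, -0.392, -0.002], [-0.392, 0.92, -0.001], [0.003, 0.0, -1.0]]
wrist_force: [-0.7, -0.4, -5.0]
gripper_width: 0.624
gripper_force: 30.1
```

Emit:
apply_moves --moves '[[[0,0,0],0],[[0,0,0],0],[[0,0,0],0],[[0,0,0],0],[[0,0,0],0]]'

```text
time_s: 27.78
tcp_pos: [0.5137, 0.1045, 0.1845]
ee_rot: [[-0.92, -0.392, -0.0], [-0.392, 0.92, -0.0], [0.0, 0.0, -1.0]]
wrist_force: [0.8, -0.6, -5.4]
gripper_width: 0.627
gripper_force: 30.1
```

Emit:
apply_moves --moves '[[[0,0,0],0],[[0,0,0],0],[[0,0,0],0],[[0,0,0],0],[[0,0,0],0]]'

```text
time_s: 28.2
tcp_pos: [0.5137, 0.1044, 0.1846]
ee_rot: [[-0.92, -0.392, 0.0], [-0.392, 0.92, 0.0], [-0.0, 0.0, -1.0]]
wrist_force: [0.1, -1.0, -5.0]
gripper_width: 0.625
gripper_force: 30.1
```

Run:
```python
from h import *
f=imaging.capture("scene")["frame"][80:280,150:470]
cv2.imwrite("pics/s8.png",cv2.resize(f,None,fx=2.2,fy=2.2))
s=r.sense();print(s["tcp_pos"],s["wrist_force"],s["gripper_force"],s["time_s"],np.abs(s["joint_velocities"]).max())
```

```text
[0.51368572 0.10443895 0.18455021] [ 0.49758782  0.09144184 -5.01148985] 30.126942698989296 28.25 0.04403601405289429
```

View pics/s8.png

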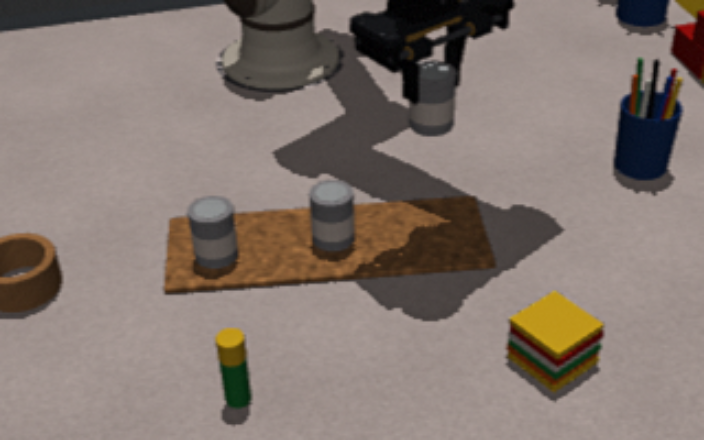

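The full tin hangs upright and still about 15 cm above the mat; the other two stand on it and the bystanders look untouched. Handing in.

```bash
python3 -c "
from station import r
print(r.finish_job())"
```

```text
the job is handed in; nothing more can be done
None
```

Job handed in, though no verdict came back: the left tin is the full one (about 5.2 N against 1.3–1.4 N for the others) and is held still and upright about 15 cm above the mat, with the other two standing on it and the things around it apparently undisturbed.

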